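# Lock a spring-nut locating stop into the press table's channel

### The arm

A 7-joint arm with a two-finger parallel gripper is mounted at the origin on the work surface. World frame = base frame: x ahead of the robot, y to its left, z up, the work surface at z = 0. Lengths are in m, angles in rad, forces in N, time in s.
With the tool pointing down it reaches from about 0.425 to 0.925 m from the base axis. Payload 6.8 kg.
Tool frame: the origin (TCP) lies midway between the tips of the shut fingers; the grasp point (between the pads) lies 19 mm behind it (grasp_offset is the distance from the TCP to the grasp point, in m); z points along the fingers, y is the line along which they close (so a half turn about z gives the same grasp; the last joint's range is limited). The gripper opens to 85 mm and grips with 20 to 120 N. Pads are 22 mm wide; open, the fingers measure 114 mm over their backs; the gripper's body (76 mm by 85 mm) begins 54 mm behind the grasp point. The pads swing forward as they close: fully open they stand 13 mm farther back than shut.
Start: joints at [1.018, 0.477, 0.022, 1.555, -0.011, 1.109, -0.083], TCP at [0.29, -0.609, 0.198] pointing down, gripper open.
Joint ranges: [-2.96, 2.96], [-0.34, 2.1], [-1.41, 1.46], [0.24, 2.44], [-1.37, 4.51], [0.17, 1.92], [-2.96, 2.96]. Speed limits (rad/s): [2.39, 2.39, 3.14, 3.14, 3.14, 3.14, 3.14].

### API

Orientations are given as a rotation vector (axis times angle).
In Python, from plant import read_state, get_image, job_done, spot_in, trace, landmark_of, grasp_offset gives the robot as it stands. The module is installed in compiled form; this text tells all that it offers.
- The arm moves only by the tool jog_arm, never from a script. Its argument "rows" is a list of rows, each a list of 2 entries, a list of its own where there are three numbers: the shift along the tool's x, y, z in m, then the turn, a rotation vector about the tool's x, y, z in degrees. In form: [[[dx, dy, dz], [ax, ay, az]], ...]. A call has exactly 10 rows; each row shifts and turns the commanded pose from where the row before left it, along the tool's axes as they then stand; what a row does not reach is not made up. A row lasts 1/8 s, in which the tool goes at most 62.5 mm and 10.7 degrees, less where a joint would pass 70% of its speed; a pose out of reach is approached as far as the arm can. A call is refused whole if a number of a shift passes 0.0625 or a number of a turn 10.7, either way. A call with a gripper value outside its range is refused whole. "claw" is the opening, from 0 (shut) to 1 (fully open), set as the call begins (left out, the last holds). The fingers move at their own pace and stop on an object; "force" is the grip in N (left out, the last holds). Time passes only in rows, so rows that do not move let the fingers close, or fill a call up. It gives the time, the measured TCP pose, the force, the opening and the grip force at its end, in the units of the state.
- read_state(): the state, without advancing time (a new reading comes with each control period).
- get_image(name): name is "scene" or "side" or "wrist"; returns a dict with "img" (480x640x3 uint8, red, green, blue), "depth" (480x640 float32, m along the optical axis (not along the pixel's ray), 0 where there is no reading), "fx", "fy", "cx", "cy" (pixels), "k1" (the pictures are not rectified: a ray, as slopes to the right and down, at radius r is drawn at 1 + k1 r^2 times it, then the intrinsics apply), "origin" and "attitude" of the camera in the world; the wrist camera has in their place "mount" (4x4, takes a point from camera to tool coordinates, whose origin is the TCP and whose axes are the flange's). Camera axes: x right, y up, looking along -z (the intrinsics and any distortion apply to the point x, -y, -z); pixel columns grow to the right and rows downward; lengths in m; the calibration is good to about 2 mm. A picture is of the moment at which its call begins: read the wrist's pose just before it.
- job_done(): hands the job in; it is judged then, once.
Trained networks look in the newest picture that a camera, given by its name, has taken for a name from the list of things; names that differ only in an ending like _2 or _b are one class to them, and where a whole thing is asked for, a point or a joint stands for the part that bears it (a point fixed in the world has none). Each returns a list of dicts, best first, with "confidence" (0 to 1); they miss things now and then, are a little off and sometimes report something else, mostly with a low value. They report only what shows in the picture. A call takes as long as a camera call. They do not tell look-alikes from the thing itself.
- spot_in(query, camera): "pixel" ([column, row] in pixels, amid what is visible of it).
- trace(query, camera): "pixels" (480x640 bool, what is visible of it) and "pixel" ([column, row] in pixels, amid what is visible of it).
- landmark_of(query, camera): "pixel" ([column, row] in pixels: a listed point, or the origin of a listed thing).
The state is a dict: "time_s": time; "joint_positions": joint angles; "qvel": joint speeds; "tau": joint torques, N m; "tool_pos": TCP position; "orientation": TCP orientation; "ft_force": force on the tool from outside, world axes, zero at the start; "ft_torque": the same for the moment, N m; "grip_width": finger opening in m; "grip_force": force on a finger pad.
Only numpy, scipy, OpenCV 4.12 (cv2) and the standard library are available. Lean on these libraries where they do the work, as an engineer would, in place of code of your own. Each camera call takes 0.05 s, during which the arm holds its last target. There are 200 camera calls.

### The job

Take the locating stop from its wooden caddy and fit its spring nut into the channel in front of the press platen, level with the pointer: lower it through the slot lengthwise, press it down gently, turn it a quarter turn and let the spring lift it so that its grooves catch both channel lips, then let go. The channel is not exactly where its base plate says, so feel for the slot with light forces; never force anything against the channel or the base, and leave the tape roll, the spray bottle and the brush alone.

Things in the scene. Friction and masses are not known exactly. Their poses are not given: they have to be found in the camera images.
- stop_grip (a point): Centre of the locating stop's black grip block, 34 (x) x 16 (y) x 30 (z) mm: pinch it across the 16 mm. Its x axis runs along the 34 mm, z up. Below the block come a round neck (14 mm across, 20 mm long), the steel nut, and the sprung foot, whose underside hangs 63 mm below this point when free
- stop_nut (a point): A point on the stop's axis level with the nut's top, 35 mm below stop_grip, same axes. The nut is 38 (x) x 20 (y) x 10 (z) mm. Two grooves run across its top, parallel to y, 4 mm deep, between 9.5 and 16.5 mm either side of the middle
- stop: The whole loose stop, 0.09 to 0.16 kg, standing upright in the caddy at the start; origin on its axis 63 mm below stop_grip, same axes. Below the nut a spring carries a round foot plate (19 mm across, 5 mm thick, bevelled below). Spring: 1 N per mm from zero load; after 13 mm the foot meets the nut and is solid
- bed: Fixed steel base plate 116 x 240 x 8 mm; origin at its underside below the channel's nominal centreline; y along the channel, x across it towards the 28 mm high platen, which begins 65 mm away. On the plate stands an aluminium channel 50 mm wide, 29 high (top 37 mm above this origin), 220 long, open upwards by a 23 mm wide slot; inside 45 mm wide, floor 10 mm above this origin
- channel_top (a point): Point on the nominal centreline, mid-length, level with the channel's top; axes as bed. The channel is clamped rigidly in slotted feet: its real centreline is parallel to y but up to 6 mm to either side in x. Each lip is 3 mm thick with a flat top and ends at the slot in a 3 mm thick edge turned down, its bottom 8 mm below the channel's top
- mark (a point): Fitting place: on the nominal centreline at the channel's top height, level (in y) with the steel pointer (an upright 6 mm fin on a 30 mm foot, top 33 mm up) on the plate's -x edge, 50 mm off. Axes as bed. The slot's real centre is up to 6 mm off in x. Home: stop_nut 4 mm below this height, stop's x across the channel. The nut can turn either way when stop_nut is over 8 mm below (9 N of spring); the foot is solid 12 mm below
- caddy: Fixed wooden block 100 (x) x 64 (y) x 30 mm, origin at the middle of its underside; in its middle a pocket 42 x 24 mm, floor 4 mm above the table, in which the stop stands with its x axis along the block's x
- tape: Loose roll of amber tape, 90 mm across, 25 mm high, origin at the middle of its underside: leave alone
- spray: Loose white bottle, 56 mm across, 150 mm high, origin at the middle of its underside: leave alone
- brush: Loose brush lying on the table, about 0.2 m long: leave alone
Things that resemble listed ones, but are neither listed nor needed, are in the scene too. Of the things that look like the stop, the middle-sized one is meant.

How it is judged:
By the outcome, as a careful person would: the job done as asked, in the order asked, and still so for the second after the job is handed in, with the robot touching nothing.
It also fails if it takes over 72 s, if anything falls off the work surface, if the arm or the gripper's body presses on something with over 40 N, if the wrist force passes 120 N, or if a joint passes its speed limit or range.

## Working session

There is one attempt and no reset: what is moved stays moved. The work goes in short steps, Python scripts to look and compute and a tool call to move; the robot and the scene stay as the last step left them, time stands still between calls to the robot, and variables do not carry over. Pictures are saved under pics/ and viewed, at most 10 in all, crops included, and the job is handed in when it is done.

Besides the shell and the picture viewer there is one more tool, called in YAML: its name, and indented under it one key for each argument. jog_arm: Moves the arm, as the interface text tells. Its arguments: {"type":"object","properties":{"rows":{"type":"array","items":{"type":"array"}},"claw":{"type":"number"},"force":{"type":"number"}},"required":["rows"]}

```bash
mkdir -p pics; cat > h.py <<'E'
import numpy as np, cv2
from scipy.spatial.transform import Rotation as R
from plant import *
def cam(name):
    s=read_state(); d=get_image(name)
    if name=="wrist":
        T=np.eye(4); T[:3,:3]=R.from_rotvec(s["orientation"]).as_matrix(); T[:3,3]=s["tool_pos"]
        d["T"]=T@np.array(d["mount"])
    else:
        a=np.array(d["attitude"],float)
        T=np.eye(4); T[:3,:3]=a if a.shape==(3,3) else R.from_rotvec(a).as_matrix() if a.size==3 else R.from_quat(a).as_matrix()
        T[:3,3]=d["origin"]; d["T"]=T
    return d
def ray(d,p):
    u=np.array([(p[0]-d["cx"])/d["fx"],(p[1]-d["cy"])/d["fy"]]); v=u.copy()
    for _ in range(20): v=u/(1+d["k1"]*(v@v))
    return d["T"][:3,:3]@np.array([v[0],-v[1],-1]), d["T"][:3,3]
def atz(d,p,z):
    r,o=ray(d,p); return o+r*(z-o[2])/r[2]
def atd(d,p):
    r,o=ray(d,p); return o+r*d["depth"][int(round(p[1])),int(round(p[0]))]
def proj(d,P):
    q=np.linalg.inv(d["T"])@np.append(P,1); v=np.array([q[0],-q[1]])/-q[2]; v=v*(1+d["k1"]*(v@v))
    return v[0]*d["fx"]+d["cx"], v[1]*d["fy"]+d["cy"]
def save(d,n): cv2.imwrite("pics/"+n+".png",d["img"][:,:,::-1])
E
python3 - <<'E'
from h import *
np.set_printoptions(precision=4,suppress=True)
print(grasp_offset if not callable(grasp_offset) else grasp_offset())
s=read_state(); print(s["tool_pos"],s["orientation"],s["ft_force"],s["time_s"])
print(R.from_rotvec(s["orientation"]).as_matrix())
for c in ["scene","side"]:
    d=cam(c); save(d,c); print(c,d["origin"],d["attitude"],d["fx"],d["k1"])
    for q in ["stop_grip","mark","channel_top","caddy","bed","tape","spray","brush"]:
        for l in landmark_of(q,c)[:4]:
            z={"mark":.037,"channel_top":.037,"stop_grip":.067}.get(q,0)
            print(q,np.round(l["pixel"],1),round(l["confidence"],2),atz(d,l["pixel"],z),atd(d,l["pixel"]))
print(cam("wrist")["mount"])
E
```

```text
0.0187
[ 0.2901 -0.6087  0.197 ] [-3.0625 -0.6926  0.0009] [-0.2144  0.4444 -0.4088] 0.0
[[ 0.9027  0.4303 -0.0009]
 [ 0.4303 -0.9027  0.0016]
 [-0.0002 -0.0018 -1.    ]]
scene [1.0909 0.3534 0.814 ] [0.3892 0.7443 2.0215] 435.8713529123538 -0.05915258758173196
stop_grip [435.4 264.9] 0.73 [0.5066 0.2621 0.067 ] [0.5167 0.2637 0.0799]
stop_grip [488.2 288.2] 0.68 [0.5058 0.3773 0.067 ] [0.5358 0.3761 0.1053]
stop_grip [436.8 235.8] 0.53 [0.4297 0.2338 0.067 ] [0.4054 0.2294 0.0396]
mark [313.6 234.4] 0.68 [ 0.5477 -0.0185  0.037 ] [ 0.5274 -0.0323  0.0081]
mark [174.2 216.2] 0.24 [ 0.6754 -0.3435  0.037 ] [ 0.6665 -0.3585  0.0202]
channel_top [302.8 229.2] 0.97 [ 0.5473 -0.049   0.037 ] [ 0.5422 -0.0528  0.0297]
caddy [427.1 286.5] 0.69 [0.5193 0.261  0.    ] [0.5408 0.2645 0.0306]
bed [432.5 283.4] 0.7 [0.5054 0.2681 0.    ] [0.527  0.2713 0.0301]
bed [307.7 237.2] 0.67 [ 0.5368 -0.0437  0.    ] [ 0.5638 -0.0243  0.0398]
bed [231.8 200.8] 0.41 [ 0.5354 -0.2834  0.    ] [ 0.5358 -0.283   0.0006]
tape [234.1 203.8] 0.86 [ 0.5409 -0.2711  0.    ] [ 0.5398 -0.2724 -0.0017]
spray [411.7 
[... 270 characters left out ...]
 0.067 ] [0.5098 0.3898 0.1051]
stop_grip [298.7 364.4] 0.54 [0.3895 0.2498 0.067 ] [0.3964 0.2427 0.0537]
channel_top [332.  253.6] 0.88 [ 0.5525 -0.0394  0.037 ] [ 0.5695 -0.0602  0.0118]
caddy [249.3 355.6] 0.94 [0.5121 0.2619 0.    ] [0.4931 0.2771 0.0314]
bed [331.5 263.8] 0.58 [ 0.5564 -0.043  -0.    ] [ 0.5327 -0.014   0.0362]
tape [394.7 216.7] 0.78 [ 0.5456 -0.2758  0.    ] [ 0.5466 -0.2774 -0.0015]
spray [147.2 319.6] 0.86 [0.7395 0.3348 0.    ] [0.7192 0.3446 0.0241]
brush [383.  179.4] 0.93 [ 0.6612 -0.3835 -0.    ] [ 0.6544 -0.3732  0.009 ]
[[-0.0012  0.9602  0.2794  0.0703]
 [ 1.      0.001   0.0008 -0.0008]
 [ 0.0005  0.2794 -0.9602 -0.1762]
 [ 0.      0.      0.      1.    ]]
```

View pics/scene.png

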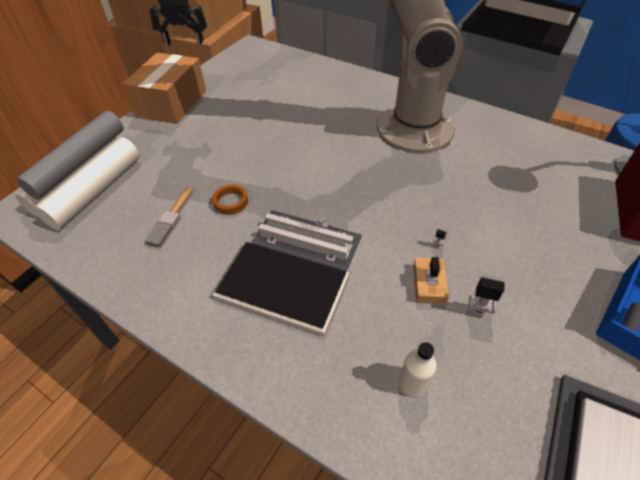

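View pics/side.png

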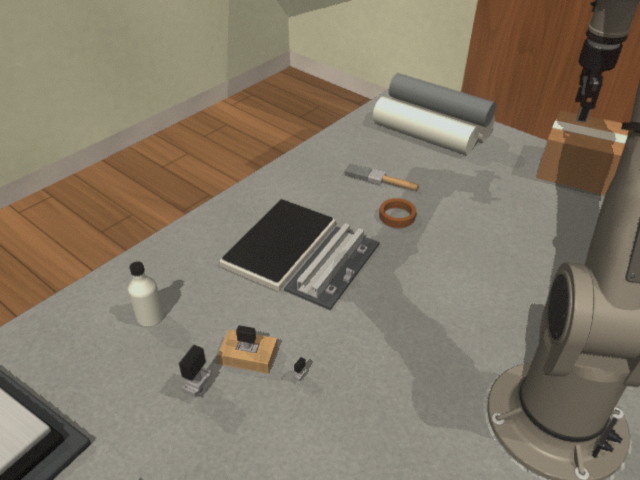

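The middle-sized stop stands in the caddy: scene (435,265), side (243,332). The smaller one is at scene (440,237) and the larger at (488,290). The channel is at scene (303,230). I'll move over the channel and look from near.

jog_arm:
  rows:
    - [[0.047,-0.039,-0.01],[0,0,0]]
    - [[0.047,-0.039,-0.01],[0,0,0]]
    - [[0.047,-0.039,-0.01],[0,0,0]]
    - [[0.047,-0.039,-0.01],[0,0,0]]
    - [[0.047,-0.039,-0.01],[0,0,0]]
    - [[0.047,-0.039,-0.01],[0,0,0]]
    - [[0.047,-0.039,-0.01],[0,0,0]]
    - [[0.047,-0.039,-0.01],[0,0,0]]
    - [[0.047,-0.039,-0.01],[0,0,0]]
    - [[0.047,-0.039,-0.01],[0,0,0]]
  claw: 1
  force: 40

```text
time_s: 2.2
tool_pos: [0.5475, -0.0534, 0.2987]
orientation: [3.064, 0.692, 0.001]
ft_force: [0.4, -0.7, 0.6]
grip_width: 0.085
grip_force: 0.0
```

```bash
python3 - <<'E'
from h import *
np.set_printoptions(precision=4,suppress=True)
d=cam("wrist"); save(d,"w1"); np.savez("w1.npz",**{k:d[k] for k in ["img","depth","fx","fy","cx","cy","k1","T"]})
s=read_state(); print(s["tool_pos"],s["orientation"])
for q in ["mark","channel_top","bed"]:
    for l in landmark_of(q,"wrist")[:3]:
        z=0 if q=="bed" else .037
        print(q,np.round(l["pixel"],1),round(l["confidence"],2),atz(d,l["pixel"],z),atd(d,l["pixel"]))
E
```

```text
[ 0.5509 -0.0429  0.3002] [-3.0564 -0.7085 -0.0095]
channel_top [307.7 188.7] 0.79 [ 0.545  -0.0393  0.037 ] [ 0.5411 -0.0403  0.0108]
bed [308.8 186.9] 0.61 [ 0.5421 -0.041   0.    ] [ 0.5438 -0.0406  0.0115]
```

View pics/w1.png

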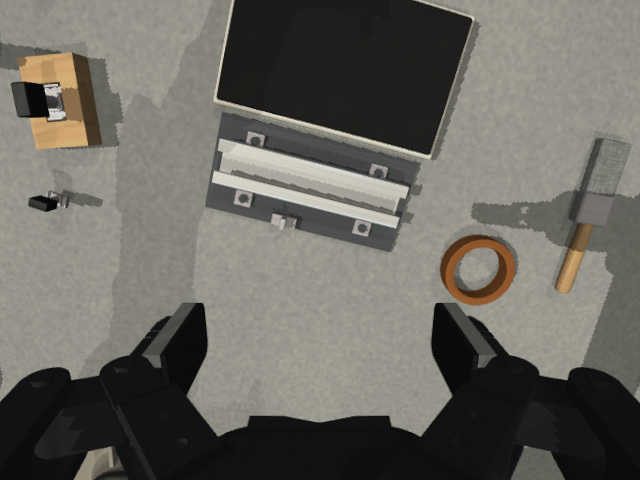

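The channel's lips run from (220,165) to (405,205) in the picture, the pointer fin is at (285,221), and the caddy with the stop is at (55,100).

```bash
cat > ana.py <<'E'
from h import *
np.set_printoptions(precision=4,suppress=True)
def cloud(d):
    D=d["depth"]; v,u=np.mgrid[0:480,0:640]
    p=np.stack([(u-d["cx"])/d["fx"],(v-d["cy"])/d["fy"]],-1); q=p.copy()
    for _ in range(20): q=p/(1+d["k1"]*(q**2).sum(-1,keepdims=True))
    r=np.stack([q[...,0],-q[...,1],-np.ones_like(D)],-1)@d["T"][:3,:3].T
    return d["T"][:3,3]+r*D[...,None]
E
python3 - <<'E'
from ana import *
d=dict(np.load("w1.npz")); P=cloud(d)
reg=np.zeros((480,640),bool); reg[110:255,195:430]=1
z=P[...,2]; print(np.histogram(z[reg],bins=np.arange(-.005,.05,.004)))
m=reg&(z>.032)&(z<.043)&(np.linalg.norm(P[...,:2]-[.545,-.04],axis=-1)<.125)
X=P[m][:,:2]
# channel direction: 
best=None
for a in np.radians(np.arange(-40,41,.25)):
    n=np.array([np.cos(a),np.sin(a)]); h=np.histogram(X@n,bins=np.arange(.3,.8,.001))[0]
    s=(h.astype(float)**2).sum()
    if best is None or s>best[0]: best=(s,a,n)
s,a,n=best; t=np.array([-n[1],n[0]]); print("normal angle deg",np.degrees(a))
h,b=np.histogram(X@n,bins=np.arange(.3,.8,.001))
for i in np.nonzero(h>5)[0]: print(round(b[i],3),h[i],end="; ")
c=X@t; print("\nends",np.percentile(c,[.5,2,98,99.5]))
# plate edges z~.008 , pointer
pl=reg&(abs(z-.008)<.0025); Y=P[pl][:,:2]; print("plate t",np.percentile(Y@t,[.5,2,98,99.5]),"n",np.percentile(Y@n,[.5,2,98,99.5]))
pp=reg&(z>.015); v=np.zeros_like(pp); v[205:235,268:302]=1; W=P[pp&v]; print("pointer n,t,z",W.shape)
for w in W[::max(1,len(W)//40)]: print(np.array([w[:2]@n,w[:2]@t,w[2]]))
E
```

```text
(array([  732,  9778,   633, 11076,  1365,   676,   757,   433,  3640,
         251,  4532,    68,     0]), array([-0.005, -0.001,  0.003,  0.007,  0.011,  0.015,  0.019,  0.023,
        0.027,  0.031,  0.035,  0.039,  0.043,  0.047]))
normal angle deg 11.25
0.474 6; 0.507 41; 0.508 142; 0.509 159; 0.51 169; 0.511 158; 0.512 163; 0.513 160; 0.514 163; 0.515 158; 0.516 162; 0.517 172; 0.518 165; 0.519 164; 0.52 177; 0.521 163; 0.522 11; 0.544 124; 0.545 171; 0.546 164; 0.547 177; 0.548 173; 0.549 171; 0.55 180; 0.551 168; 0.552 167; 0.553 180; 0.554 169; 0.555 172; 0.556 180; 0.557 198; 0.558 15; 
ends [-0.2546 -0.2513 -0.0405 -0.0374]
plate t [-0.2652 -0.2628 -0.0288 -0.0267] n [0.4702 0.4716 0.5842 0.5853]
pointer n,t,z (301, 3)
[ 0.5944 -0.141   0.475 ]
[ 0.4837 -0.1126  0.017 ]
[ 0.4829 -0.1118  0.0196]
[ 0.4842 -0.1199  0.0167]
[ 0.4821 -0.1144  0.0189]
[ 0.4849 -0.1228  0.0221]
[ 0.4796 -0.111   0.0174]
[ 0.4818 -0.1193  0.0177]
[ 0.484  -0.1276  0.0183]
[ 0.4786 -0.1113  0.0182]
[ 0.4805 -0.1196  0.0176]
[ 0.4827 -0.1279  0.0179]
[ 0.4849 -0.1362  0.0185]
[ 0.4784 -0.1152  0.0187]
[ 0.4843 -0.1241  0.0341]
[ 0.4823 -0.1317  0.0177]
[ 0.4759 -0.1107  0.0184]
[ 0.4783 -0.119   0.0196]
[ 0.4836 -0.1277  0.0326]
[ 0.4823 -0.1356  0.0191]
[ 0.4752 -0.1133  0.0183]
[ 0.4813 -0.1223  0.034 ]
[ 0.4792 -0.1299  0.0175]
[ 0.4812 -0.1382  0.0172]
[ 0.4743 -0.1159  0.0173]
[ 0.4808 -0.1248  0.0341]
[ 0.4785 -0.1325  0.0171]
[ 0.4716 -0.1102  0.0172]
[ 0.474  -0.1186  0.0185]
[ 0.4802 -0.1274  0.0342]
[ 0.4783 -0.1352  0.0189]
[ 0.4721 -0.1165  0.0182]
[ 0.4783 -0.1254  0.0336]
[ 0.4763 -0.1331  0.0181]
[ 0.4716 -0.1192  0.0186]
[ 0.4757 -0.1277  0.0264]
[ 0.4759 -0.1358  0.019 ]
[ 0.4756 -0.1259  0.0327]
[ 0.4741 -0.1337  0.0191]
[ 0.4741 -0.1239  0.0336]
[ 0.4723 -0.1328  0.0184]
[ 0.4724 -0.1229  0.0328]
[ 0.4722 -0.1366  0.019 ]
```

```bash
python3 - <<'E'
from ana import *
d=dict(np.load("w1.npz")); P=cloud(d); z=P[...,2]
reg=np.zeros((480,640),bool); reg[30:165,0:115]=1
for lo,hi in ((.026,.034),(.074,.09)):
    m=reg&(z>lo)&(z<hi); X=P[m][:,:2].astype(np.float32); print(len(X),X.mean(0),cv2.minAreaRect(X))
s=read_state(); print(s["tool_pos"],s["orientation"],s["ft_force"], R.from_rotvec(s["orientation"]).as_matrix()[:2,0])
E
```

```text
4273 [0.5146 0.258 ] ((0.5117583870887756, 0.26196855306625366), (0.10113490372896194, 0.06705349683761597), 27.875883102416992)
654 [0.5126 0.26  ] ((0.5120182037353516, 0.2613278031349182), (0.033917807042598724, 0.017433572560548782), 26.748796463012695)
[ 0.5472 -0.0539  0.2981] [3.0631 0.6975 0.0004] [-0.9656 -1.8534 -0.6036] [0.9014 0.433 ]
```

jog_arm:
  rows:
    - [[0.013,-0.037,0.012],[0,0,0]]
    - [[0.013,-0.037,0.012],[0,0,0]]
    - [[0.013,-0.038,0.012],[0,0,0]]
    - [[0.013,-0.038,0.012],[0,0,0]]
    - [[0.013,-0.038,0.012],[0,0,0]]
    - [[0.013,-0.038,0.012],[0,0,0]]
    - [[0.013,-0.037,0.012],[0,0,0]]
    - [[0.013,-0.037,0.012],[0,0,-1.7]]
    - [[0,0,0],[0,0,0]]
    - [[0,0,0],[0,0,0]]
  claw: 0.65

```text
time_s: 3.65
tool_pos: [0.5125, 0.2581, 0.2017]
orientation: [3.053, 0.734, -0.001]
ft_force: [-0.2, -0.2, 0.2]
grip_width: 0.0554
grip_force: 0.0
```

```bash
python3 - <<'E'
from ana import *
d=cam("wrist"); save(d,"w2"); P=cloud(d); z=P[...,2]
s=read_state(); print(s["tool_pos"],s["orientation"],s["ft_force"],s["grip_width"])
print(s["time_s"])
Rm=R.from_rotvec(s["orientation"]).as_matrix(); print(Rm, np.degrees(np.arctan2(Rm[1,0],Rm[0,0])))
near=np.linalg.norm(P[...,:2]-[.512,.2615],axis=-1)
for lo,hi,rr in ((.026,.034,.07),(.072,.09,.03)):
    m=(z>lo)&(z<hi)&(near<rr); X=P[m][:,:2].astype(np.float32); print(len(X),X.mean(0),np.median(P[m][:,2]),cv2.minAreaRect(X))
E
```

```text
[0.5127 0.258  0.202 ] [3.0535 0.7327 0.    ] [ 0.1506 -0.9059 -0.1668] 0.05575971226723073
3.7
[[ 0.8911  0.4538  0.0003]
 [ 0.4538 -0.8911 -0.0014]
 [-0.0003  0.0014 -1.    ]] 26.98841903647818
6258 [0.5142 0.2641] 0.03021177571690173 ((0.5110252499580383, 0.2629251182079315), (0.10044661164283752, 0.0637858659029007), 28.17483901977539)
866 [0.5122 0.263 ] 0.08093810554905709 ((0.5110393762588501, 0.2627919018268585), (0.0343087837100029, 0.015884729102253914), 27.0949764251709)
```

View pics/w2.png

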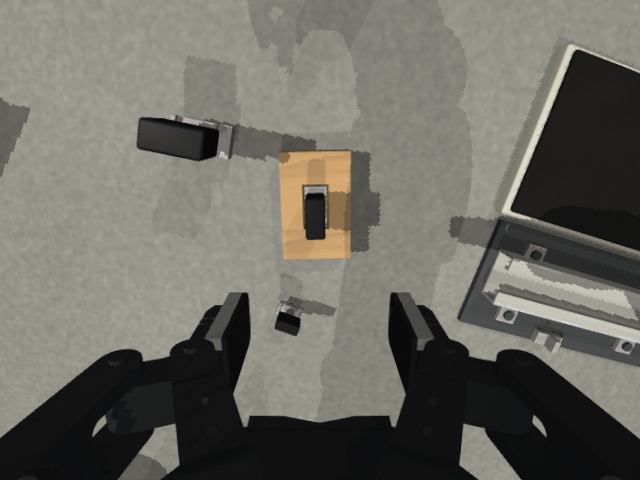

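The grip block is at (315,215), in line with the gripper, and the path is clear. Going down.

jog_arm:
  rows:
    - [[0.0007,-0.005,0],[0,0,-0.6]]
    - [[0,0,0.025],[0,0,0]]
    - [[0,0,0.025],[0,0,0]]
    - [[0,0,0.025],[0,0,0]]
    - [[0,0,0.025],[0,0,0]]
    - [[0,0,0.02],[0,0,0]]
    - [[0,0,0.018],[0,0,0]]
    - [[0,0,0.015],[0,0,0]]
    - [[0,0,0],[0,0,0]]
    - [[0,0,0],[0,0,0]]
  claw: 0.65

```text
time_s: 4.95
tool_pos: [0.5105, 0.2656, 0.0495]
orientation: [-3.049, -0.754, -0.001]
ft_force: [-0.2, -0.5, -0.0]
grip_width: 0.0553
grip_force: 0.0
```

jog_arm:
  rows:
    - [[0,0,0],[0,0,0]]
    - [[0,0,0],[0,0,0]]
    - [[0,0,0],[0,0,0]]
    - [[0,0,0],[0,0,0]]
    - [[0,0,0],[0,0,0]]
    - [[0,0,0],[0,0,0]]
    - [[0,0,0],[0,0,0]]
    - [[0,0,0],[0,0,0]]
    - [[0,0,0],[0,0,0]]
    - [[0,0,0],[0,0,0]]
  claw: 0
  force: 60

```text
time_s: 6.2
tool_pos: [0.5101, 0.2653, 0.049]
orientation: [3.05, 0.754, 0.0]
ft_force: [-0.7, -0.1, -0.6]
grip_width: 0.0004
grip_force: 0.0
```

jog_arm:
  rows:
    - [[0,0,-0.003],[0,0,0]]
    - [[0,0,-0.01],[0,0,0]]
    - [[0,0,-0.02],[0,0,0]]
    - [[0,0,-0.02],[0,0,0]]
    - [[0,0,-0.02],[0,0,0]]
    - [[0,0,-0.02],[0,0,0]]
    - [[0,0,-0.02],[0,0,0]]
    - [[0,0,-0.02],[0,0,0]]
    - [[0,0,0],[0,0,0]]
    - [[0,0,0],[0,0,0]]

```text
time_s: 7.45
tool_pos: [0.5098, 0.265, 0.182]
orientation: [3.05, 0.754, -0.0]
ft_force: [-1.2, 0.1, -0.9]
grip_width: 0.0
grip_force: 0.0
```

The grasp closed on nothing, so I'll look.

```bash
python3 - <<'E'
from ana import *
d=cam("wrist"); save(d,"w3"); P=cloud(d); z=P[...,2]
s=read_state(); print(s["tool_pos"],s["orientation"],s["grip_width"])
near=np.linalg.norm(P[...,:2]-[.511,.263],axis=-1)
for lo,hi,rr in ((.026,.034,.07),(.065,.095,.04)):
    m=(z>lo)&(z<hi)&(near<rr); X=P[m][:,:2].astype(np.float32); print(len(X),X.mean(0),np.median(P[m][:,2]),cv2.minAreaRect(X))
for c in ["scene","side"]:
    e=cam(c); 
    for q in ["stop_grip","stop"]:
        for l in landmark_of(q,c): print(c,q,np.round(l["pixel"]),round(l["confidence"],2),atz(e,l["pixel"],.067 if q!="stop" else .004),atd(e,l["pixel"]))
    save(e,c+"3")
    if c=="side": cv2.imwrite("pics/s3c.png",cv2.resize(e["img"][270:420,130:330,::-1],None,fx=4,fy=4,interpolation=cv2.INTER_CUBIC))
E
```

```text
[0.5096 0.2649 0.1815] [ 3.0493  0.7543 -0.0014] 0.00034326453755592005
7014 [0.5143 0.2641] 0.03021442378069067 ((0.5109750628471375, 0.2623889446258545), (0.10086147487163544, 0.06434932351112366), 28.00466537475586)
990 [0.5127 0.2634] 0.08093772622822981 ((0.5113539099693298, 0.26267287135124207), (0.03386720269918442, 0.015150925144553185), 27.826120376586914)
scene stop_grip [488. 288.] 0.96 [0.5066 0.3765 0.067 ] [0.5341 0.3754 0.1022]
scene stop_grip [440. 233.] 0.61 [0.4192 0.2375 0.067 ] [0.4042 0.2349 0.0503]
scene stop_grip [434. 264.] 0.6 [0.5059 0.2591 0.067 ] [0.5165 0.2608 0.0805]
scene stop [479. 310.] 0.87 [0.5196 0.3808 0.004 ] [0.5348 0.3801 0.0255]
scene stop [439. 244.] 0.57 [0.3948 0.2368 0.004 ] [0.4076 0.239  0.019 ]
side stop_grip [247. 332.] 0.94 [0.5142 0.2588 0.067 ] [0.5048 0.2664 0.0814]
side stop_grip [300. 365.] 0.59 [0.3876 0.2487 0.067 ] [0.3961 0.2399 0.0505]
side stop_grip [195. 366.] 0.57 [0.5291 0.3736 0.067 ] [0.5116 0.3839 0.0932]
side stop [303. 377.] 0.7 [0.3965 0.2327 0.004 ] [0.3982 0.231  0.0005]
side stop [197. 392.] 0.69 [0.5236 0.3848 0.004 ] [0.5057 0.3952 0.0329]
side stop [251. 357.] 0.57 [0.5057 0.2642 0.004 ] [0.4902 0.2766 0.0296]
```

View pics/w3.png

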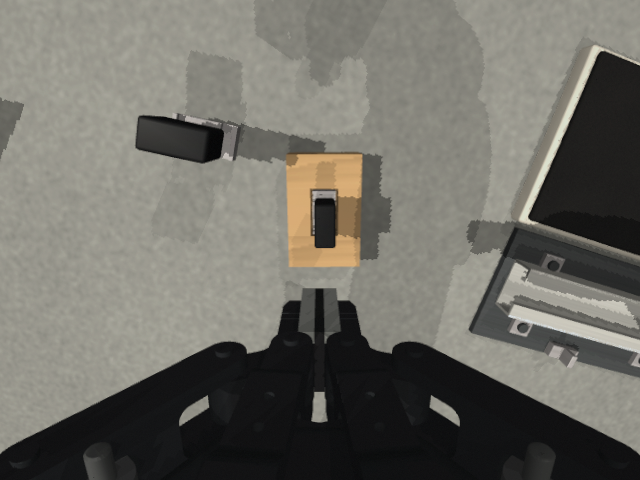

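View pics/s3c.png

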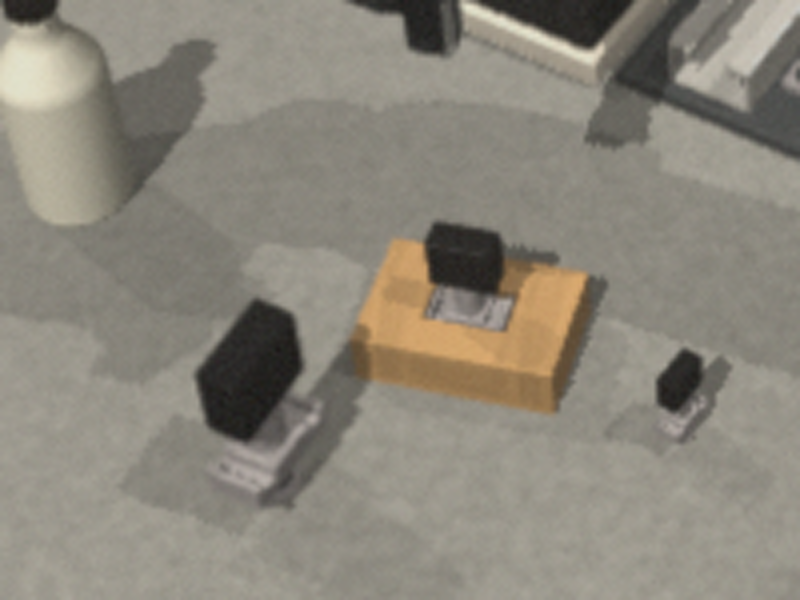

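The stop still stands untouched in the caddy, at (325,222) in the wrist picture, with the closed tips at (320,290). I'll check the TCP against the side view.

```bash
python3 - <<'E'
from ana import *
s=read_state(); p=s["tool_pos"]; print(p,s["grip_width"],s["grip_force"])
for c in ["scene","side"]:
    d=cam(c); u=proj(d,p); print(c,u)
    print("block top",proj(d,[.511,.2628,.082]))
    P=cloud(d); near=np.linalg.norm(P[...,:2]-p[:2],axis=-1)<.03
    m=near&(P[...,2]>.11)&(P[...,2]<.25); print("lowest arm pts z",np.sort(P[m][:,2])[:5] if m.any() else None, P[m].mean(0))
d=cam("wrist"); P=cloud(d); print("tcp pix",proj(d,p)); 
for r in range(285,420,15): print(r,P[r,312],P[r,328])
E
```

```text
[0.5098 0.2652 0.1815] 0.0001954005345302678 0.0
scene (np.float64(447.3999947061267), np.float64(231.22016465911886))
block top (np.float64(436.2422923065592), np.float64(262.2410715412192))
lowest arm pts z [0.2174 0.2178 0.2183 0.2194 0.2204] [0.5185 0.2668 0.2355]
side (np.float64(240.986699469344), np.float64(293.8134172260634))
block top (np.float64(246.03108533756833), np.float64(329.1727102122935))
lowest arm pts z [0.2119 0.214  0.2162 0.2168 0.2175] [0.5025 0.2716 0.2336]
tcp pix (np.float64(321.0473668005631), np.float64(277.0610225695921))
285 [ 0.434   0.2345 -0.0004] [ 0.4415  0.2202 -0.0006]
300 [0.5176 0.2732 0.2303] [0.5206 0.2683 0.2313]
315 [0.5177 0.2731 0.2422] [0.5199 0.2682 0.2414]
330 [0.5175 0.2728 0.2515] [0.5196 0.2682 0.2511]
345 [0.514  0.2709 0.2536] [0.5204 0.2689 0.2614]
360 [0.5139 0.2707 0.2614] [0.5194 0.2685 0.2672]
375 [0.5097 0.2685 0.2619] [0.513  0.265  0.2638]
390 [0.5053 0.2662 0.2623] [0.5081 0.2624 0.2631]
405 [0.5009 0.2639 0.2628] [0.5033 0.2598 0.263 ]
```

All three cameras put the real fingertips about 33 mm above the reported TCP, which explains the miss. I'll go lower, to tool z about 0.017, and then check clearance.

jog_arm:
  rows:
    - [[0,0.0028,0],[0,0,0]]
    - [[0,0,0],[0,0,0]]
    - [[0,0,0.03],[0,0,0]]
    - [[0,0,0.03],[0,0,0]]
    - [[0,0,0.03],[0,0,0]]
    - [[0,0,0.025],[0,0,0]]
    - [[0,0,0.02],[0,0,0]]
    - [[0,0,0.0],[0,0,0]]
    - [[0,0,0],[0,0,0]]
    - [[0,0,0],[0,0,0]]
  claw: 0.65

```text
time_s: 9.2
tool_pos: [0.5122, 0.2633, 0.0481]
orientation: [-3.049, -0.754, -0.003]
ft_force: [0.2, 0.0, 0.7]
grip_width: 0.0555
grip_force: 0.0
```

```bash
python3 - <<'E'
from ana import *
s=read_state(); p=s["tool_pos"]; print(p,s["orientation"],s["ft_force"],s["grip_width"])
Rm=R.from_rotvec(s["orientation"]).as_matrix()
for c in ["scene","side"]:
    d=cam(c); P=cloud(d); L=(P-p)@Rm
    for sg in (-1,1):
        m=(abs(L[...,0])<.03)&(sg*L[...,1]>.022)&(sg*L[...,1]<.05)&(P[...,2]>.04)&(d["img"].max(-1)<90)
        z=np.sort(P[m][:,2]); print(c,sg,len(z),z[:6], L[m][:,:2].mean(0) if len(z) else "")
E
```

```text
[0.5122 0.2633 0.0481] [-3.0493 -0.754  -0.0031] [0.249  0.0074 0.7401] 0.05553604972744807
scene -1 670 [0.0931 0.0943 0.0946 0.0947 0.095  0.096 ] [ 0.0125 -0.034 ]
scene 1 2001 [0.0964 0.0981 0.0989 0.1013 0.1029 0.103 ] [0.014  0.0372]
side -1 2176 [0.0903 0.0938 0.0939 0.0939 0.094  0.0942] [-0.0076 -0.0378]
side 1 139 [0.0843 0.0851 0.0871 0.0872 0.0882 0.0891] [-0.0056  0.0282]
```

jog_arm:
  rows:
    - [[0,0,0.011],[0,0,0]]
    - [[0,0,0.011],[0,0,0]]
    - [[0,0,0.011],[0,0,0]]
    - [[0,0,0.0],[0,0,0]]
    - [[0,0,0],[0,0,0]]
    - [[0,0,0],[0,0,0]]
    - [[0,0,0],[0,0,0]]
    - [[0,0,0.0],[0,0,0]]
    - [[0,0,0],[0,0,0]]
    - [[0,0,0],[0,0,0]]
  claw: 0.65

```text
time_s: 10.55
tool_pos: [0.5114, 0.2628, 0.014]
orientation: [3.05, 0.754, 0.0]
ft_force: [0.3, -0.5, -0.4]
grip_width: 0.0556
grip_force: 0.0
```

jog_arm:
  rows:
    - [[0,0,0],[0,0,0]]
    - [[0,0,0],[0,0,0]]
    - [[0,0,0],[0,0,0]]
    - [[0,0,0],[0,0,0]]
    - [[0,0,0],[0,0,0]]
    - [[0,0,0],[0,0,0]]
    - [[0,0,0],[0,0,0]]
    - [[0,0,0],[0,0,0]]
    - [[0,0,0],[0,0,0]]
    - [[0,0,0],[0,0,0]]
  claw: 0
  force: 60

```text
time_s: 11.8
tool_pos: [0.5114, 0.2628, 0.014]
orientation: [3.05, 0.754, 0.0]
ft_force: [0.1, -0.3, 0.7]
grip_width: 0.0152
grip_force: 59.9
```

Gripped at 15 mm. Lifting and carrying to the mark.

jog_arm:
  rows:
    - [[0,0,-0.006],[0,0,0]]
    - [[0,0,-0.04],[0,0,0]]
    - [[0,0,-0.045],[0,0,0]]
    - [[-0.0142,0.038,0],[0,0,0]]
    - [[-0.0142,0.038,0],[0,0,0]]
    - [[-0.0142,0.038,0],[0,0,0]]
    - [[-0.0142,0.038,0],[0,0,0]]
    - [[-0.0142,0.038,0],[0,0,0]]
    - [[-0.0142,0.038,0],[0,0,0]]
    - [[-0.0142,0.038,0],[0,0,0]]

```text
time_s: 13.05
tool_pos: [0.5473, -0.0202, 0.1053]
orientation: [3.05, 0.755, 0.0]
ft_force: [0.5, 0.1, -1.5]
grip_width: 0.0151
grip_force: 59.8
```

jog_arm:
  rows:
    - [[0,0,0],[0,0,0]]
    - [[0,0,0],[0,0,-10.5]]
    - [[0,0,0],[0,0,-10.5]]
    - [[0,0,0],[0,0,-10.5]]
    - [[0,0,0],[0,0,-10.5]]
    - [[0,0,0],[0,0,-10.5]]
    - [[0,0,0],[0,0,-10.5]]
    - [[0,0,0],[0,0,-10.5]]
    - [[0,0,0],[0,0,0]]
    - [[0,0,0],[0,0,0]]

```text
time_s: 14.3
tool_pos: [0.5473, -0.0184, 0.1051]
orientation: [-1.996, -2.426, -0.0]
ft_force: [-0.1, 0.2, -1.7]
grip_width: 0.0152
grip_force: 59.8
```

```bash
python3 - <<'E'
from ana import *
s=read_state(); p=s["tool_pos"]; Rm=R.from_rotvec(s["orientation"]).as_matrix()
print(s["time_s"],p,np.degrees(np.arctan2(Rm[1,0],Rm[0,0])),Rm[:,2],s["joint_positions"],s["ft_force"],s["grip_width"])
d=cam("side"); e=cam("scene"); w=cam("wrist")
save(w,"w4"); save(d,"side4"); save(e,"scene4")
cr=lambda a,u,v:cv2.resize(a["img"][v-75:v+75,u-100:u+100,::-1],None,fx=2,fy=2,interpolation=cv2.INTER_CUBIC)
u,v=map(int,proj(d,[.547,-.019,.06])); u2,v2=map(int,proj(e,[.547,-.019,.06]))
out=np.vstack([np.hstack([cr(d,u,v),cr(e,u2,v2)]),np.hstack([cv2.resize(w["img"][::,::,::-1],(400,300)),np.zeros((300,400,3),np.uint8)])])
cv2.imwrite("pics/c4.png",out)
# stop/block pose: cloud in front of the tool from each camera
for n,c in (("side",d),("scene",e)):
    P=cloud(c); L=(P-p)@Rm
    m=(abs(L[...,0])<.04)&(abs(L[...,1])<.03)&(P[...,2]>.06)&(P[...,2]<p[2]+.03); Q=P[m]; print(n,len(Q),"z min",np.percentile(Q[:,2],[1,3]),"L x range",np.percentile(L[m][:,0],[2,98]),"y",np.percentile(L[m][:,1],[2,98]))
# refined slot from scene cloud near mark
a=np.radians(11.25); nn=np.array([np.cos(a),np.sin(a)]); t=np.array([-nn[1],nn[0]])
for n,c in (("side",d),("scene",e),("wrist",w)):
    P=cloud(c); m=(abs(P[...,2]-.037)<.003)&(np.linalg.norm(P[...,:2]-[.547,-.04],axis=-1)<.13)
    X=P[m][:,:2]; best=max((( (np.histogram(X@[np.cos(b),np.sin(b)],bins=np.arange(.45,.65,.001))[0].astype(float)**2).sum(),b) for b in np.radians(np.arange(6,17,.25))))
    b=best[1]; h,bb=np.histogram(X@[np.cos(b),np.sin(b)],bins=np.arange(.45,.65,.001)); th=h.max()*.3; i=np.nonzero(h>th)[0]
    seg=np.split(i,np.nonzero(np.diff(i)>3)[0]+1); print(n,np.degrees(b),[(round(bb[k[0]],3),round(bb[k[-1]]+.001,3)) for k in seg])
E
```

```text
14.3 [ 0.5473 -0.0184  0.1051] 101.11120047782252 [-0.      0.0002 -1.    ] [ 0.46    0.4668 -0.6844  1.9123  0.3739  0.8922 -0.2172] [-0.1473  0.2037 -1.7088] 0.015186435637352473
side 166 z min [0.0951 0.097 ] L x range [-0.0142  0.023 ] y [-0.0096  0.0107]
scene 174 z min [0.0966 0.098 ] L x range [-0.0177  0.0193] y [-0.007   0.0124]
side 11.5 [(np.float64(0.508), np.float64(0.523)), (np.float64(0.544), np.float64(0.559))]
scene 11.25 [(np.float64(0.509), np.float64(0.524)), (np.float64(0.546), np.float64(0.561))]
wrist 11.0 [(np.float64(0.508), np.float64(0.522)), (np.float64(0.544), np.float64(0.558))]
```

View pics/c4.png

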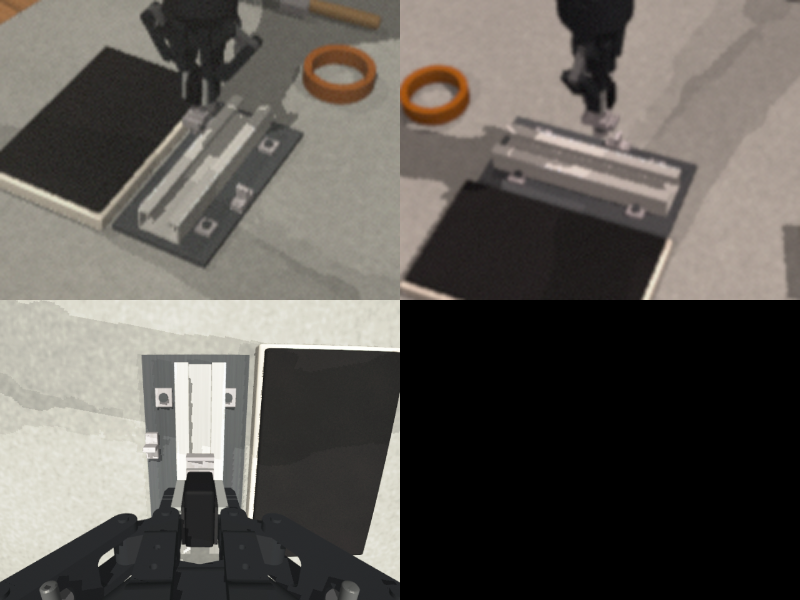

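The stop hangs over the slot in all views: nut at wrist (400,740)/2, slot centre n≈0.5335, tool n=0.533. Lowering the foot into the slot with light checks.

jog_arm:
  rows:
    - [[0,0,0.02],[0,0,0]]
    - [[0,0,0.02],[0,0,0]]
    - [[0,0,0.012],[0,0,0]]
    - [[0,0,0.004],[0,0,0]]
    - [[0,0,0.003],[0,0,0]]
    - [[0,0,0.003],[0,0,0]]
    - [[0,0,0.003],[0,0,0]]
    - [[0,0,0],[0,0,0]]
    - [[0,0,0],[0,0,0]]
    - [[0,0,0],[0,0,0]]

```text
time_s: 15.7
tool_pos: [0.5475, -0.0189, 0.0402]
orientation: [1.992, 2.429, 0.0]
ft_force: [-0.3, -0.3, -0.3]
grip_width: 0.0154
grip_force: 59.8
```

```bash
cat > st.py <<'E'
from ana import *
F=[];Q=[]
for i in range(3):
    s=read_state(); F.append(s["ft_force"]);Q.append(s["ft_torque"]); w=get_image("wrist")
p=s["tool_pos"]; Rm=R.from_rotvec(s["orientation"]).as_matrix(); a=np.radians(11.25)
n=np.array([np.cos(a),np.sin(a)]); t=np.array([-n[1],n[0]]); f=np.mean(F,0)
print("t",round(s["time_s"],2),"n,t,z",p[:2]@n,p[:2]@t,p[2],"yaw",np.degrees(np.arctan2(Rm[1,0],Rm[0,0])),"F n,t,z",f[:2]@n,f[:2]@t,f[2],"M",np.mean(Q,0),"grip",s["grip_width"],s["grip_force"])
E
python3 st.py
```

```text
t 15.8 n,t,z 0.5333036306444224 -0.1253405244685125 0.04011947189073141 yaw 101.28187309801386 F n,t,z -0.025466953548487402 -0.07676796225499403 -1.158781553662904 M [ 0.0225 -0.0337  0.009 ] grip 0.015225749124409093 59.806832671165466
```

jog_arm:
  rows:
    - [[0,0,0.003],[0,0,0]]
    - [[0,0,0.003],[0,0,0]]
    - [[0,0,0.003],[0,0,0]]
    - [[0,0,0.0015],[0,0,0]]
    - [[0,0,0.0015],[0,0,0]]
    - [[0,0,0.001],[0,0,0]]
    - [[0,0,0],[0,0,0]]
    - [[0,0,0],[0,0,0]]
    - [[0,0,0],[0,0,0]]
    - [[0,0,0],[0,0,0]]

```text
time_s: 17.1
tool_pos: [0.5474, -0.0189, 0.027]
orientation: [1.992, 2.429, 0.0]
ft_force: [0.4, 0.8, -2.4]
grip_width: 0.0155
grip_force: 59.8
```

```bash
python3 st.py
```

```text
t 17.2 n,t,z 0.5332242049105178 -0.12534995154437278 0.027021057647201252 yaw 101.28032335902172 F n,t,z 0.2454867842406318 0.1892146736060186 -1.7434054974223339 M [0.0034 0.0051 0.0065] grip 0.015322122068944798 59.807049036026
```

jog_arm:
  rows:
    - [[0,0,0.0015],[0,0,0]]
    - [[0,0,0.0015],[0,0,0]]
    - [[0,0,0.0015],[0,0,0]]
    - [[0,0,0.0015],[0,0,0]]
    - [[0,0,0.0015],[0,0,0]]
    - [[0,0,0.0015],[0,0,0]]
    - [[0,0,0.001],[0,0,0]]
    - [[0,0,0],[0,0,0]]
    - [[0,0,0],[0,0,0]]
    - [[0,0,0],[0,0,0]]

```text
time_s: 18.5
tool_pos: [0.5475, -0.0189, 0.0171]
orientation: [1.992, 2.429, 0.0]
ft_force: [-0.5, -0.1, 2.8]
grip_width: 0.0156
grip_force: 60.4
```

```bash
python3 st.py
```

```text
t 18.6 n,t,z 0.5332945353817876 -0.12532259555835823 0.017071451720841506 yaw 101.28125129378436 F n,t,z -0.7699167729792591 -0.06004560387926655 2.4077640518912973 M [-0.0479  0.341   0.0101] grip 0.015262720354067864 60.432093143463135
```

A small sideways force (~1 N toward -n) suggests light edge contact. I'll ease over 0.7 mm and press on to spring depth.

jog_arm:
  rows:
    - [[0,-0.0004,0],[0,0,0]]
    - [[0,-0.0003,0],[0,0,0]]
    - [[0,0,0.0015],[0,0,0]]
    - [[0,0,0.0015],[0,0,0]]
    - [[0,0,0.0015],[0,0,0]]
    - [[0,0,0.0015],[0,0,0]]
    - [[0,0,0.001],[0,0,0]]
    - [[0,0,0],[0,0,0]]
    - [[0,0,0],[0,0,0]]
    - [[0,0,0],[0,0,0]]

```text
time_s: 19.9
tool_pos: [0.5475, -0.0189, 0.0107]
orientation: [1.992, 2.428, 0.001]
ft_force: [0.3, -0.0, 9.2]
grip_width: 0.0152
grip_force: 61.4
```

```bash
python3 st.py
```

```text
t 20.0 n,t,z 0.5332968256839844 -0.12534662951678321 0.010689867338477314 yaw 101.28465302564857 F n,t,z -0.3559657497814177 -0.6201161440568012 9.500443284589847 M [-0.0332  0.187  -0.0219] grip 0.015140989512451169 61.37034058570862
```

Spring load is about 11 N. I'll press slightly more and start the quarter turn.

jog_arm:
  rows:
    - [[0,0,0.0007],[0,0,0]]
    - [[0,0,0],[0,0,0]]
    - [[0,0,0],[0,0,5]]
    - [[0,0,0],[0,0,5]]
    - [[0,0,0],[0,0,5]]
    - [[0,0,0],[0,0,5]]
    - [[0,0,0],[0,0,5]]
    - [[0,0,0],[0,0,5]]
    - [[0,0,0],[0,0,0]]
    - [[0,0,0],[0,0,0]]

```text
time_s: 21.3
tool_pos: [0.5478, -0.0187, 0.0101]
orientation: [2.552, 1.83, 0.002]
ft_force: [-1.3, 0.2, 10.0]
grip_width: 0.0155
grip_force: 61.4
```

```bash
python3 st.py
```

```text
t 21.4 n,t,z 0.5336189776404555 -0.12526596838906778 0.010152293959598636 yaw 71.2899743889738 F n,t,z -0.611572658947676 0.4048153505217577 9.798696880748915 M [ 0.0151  0.1567 -0.011 ] grip 0.015031823062100253 61.39018177986145
```

jog_arm:
  rows:
    - [[0,0,0],[0,0,7.5]]
    - [[0,0,0],[0,0,7.5]]
    - [[0,0,0],[0,0,7.5]]
    - [[0,0,0],[0,0,7.5]]
    - [[0,0,0],[0,0,7.5]]
    - [[0,0,0],[0,0,7.5]]
    - [[0,0,0],[0,0,7.5]]
    - [[0,0,0],[0,0,7.5]]
    - [[0,0,0],[0,0,0]]
    - [[0,0,0],[0,0,0]]

```text
time_s: 22.7
tool_pos: [0.548, -0.0188, 0.0102]
orientation: [3.126, 0.309, 0.004]
ft_force: [-0.4, 1.0, 10.3]
grip_width: 0.0151
grip_force: 61.4
```

```bash
python3 st.py
```

```text
t 22.8 n,t,z 0.5339080456341567 -0.12531024883008052 0.010245202044776185 yaw 11.28881119362875 F n,t,z 0.33093245851332836 0.25289708583979986 10.200452553909024 M [ 0.1011 -0.0005 -0.0437] grip 0.015556562953849561 61.423187255859375
```

The quarter turn went with no binding. Raising 3.5 mm so the grooves find the edges.

jog_arm:
  rows:
    - [[0,0,-0.0005],[0,0,0]]
    - [[0,0,-0.0005],[0,0,0]]
    - [[0,0,-0.0005],[0,0,0]]
    - [[0,0,-0.0005],[0,0,0]]
    - [[0,0,-0.0005],[0,0,0]]
    - [[0,0,-0.0005],[0,0,0]]
    - [[0,0,-0.0005],[0,0,0]]
    - [[0,0,0],[0,0,0]]
    - [[0,0,0],[0,0,0]]
    - [[0,0,0],[0,0,0]]

```text
time_s: 24.1
tool_pos: [0.548, -0.0187, 0.0135]
orientation: [-3.126, -0.309, -0.004]
ft_force: [1.1, 0.4, 6.7]
grip_width: 0.0153
grip_force: 61.1
```

```bash
python3 st.py
```

```text
t 24.2 n,t,z 0.5338605647168961 -0.1252830302956883 0.013455359730666278 yaw 11.28766542145885 F n,t,z 0.7117067915544324 0.21661137048834822 7.023808192034729 M [ 0.1047 -0.2305 -0.0119] grip 0.01549382747265619 61.14677667617798
```

jog_arm:
  rows:
    - [[0,0,-0.0005],[0,0,0]]
    - [[0,0,-0.0005],[0,0,0]]
    - [[0,0,-0.0005],[0,0,0]]
    - [[0,0,-0.0003],[0,0,0]]
    - [[0,0,0],[0,0,0]]
    - [[0,0,0],[0,0,0]]
    - [[0,0,0],[0,0,0]]
    - [[0,0,0],[0,0,0]]
    - [[0,0,0],[0,0,0]]
    - [[0,0,0],[0,0,0]]

```text
time_s: 25.5
tool_pos: [0.548, -0.0187, 0.0151]
orientation: [-3.126, -0.309, -0.004]
ft_force: [1.1, 0.8, 4.7]
grip_width: 0.0152
grip_force: 60.9
```

```bash
python3 st.py
```

```text
t 25.6 n,t,z 0.5338068990556487 -0.1252753868535616 0.015091610055649907 yaw 11.288145833197753 F n,t,z 1.5171817030383277 0.15261405530140737 4.940168884518056 M [ 0.147  -0.3496 -0.0554] grip 0.015461964970425422 60.88877320289612
```

jog_arm:
  rows:
    - [[0.0004,0,0],[0,0,0]]
    - [[0.0004,0,0],[0,0,0]]
    - [[0,0,-0.0005],[0,0,0]]
    - [[0,0,-0.0005],[0,0,0]]
    - [[0,0,-0.0005],[0,0,0]]
    - [[0,0,0],[0,0,0]]
    - [[0,0,0],[0,0,0]]
    - [[0,0,0],[0,0,0]]
    - [[0,0,0],[0,0,0]]
    - [[0,0,0],[0,0,0]]

```text
time_s: 26.9
tool_pos: [0.5479, -0.0187, 0.0162]
orientation: [-3.126, -0.309, -0.001]
ft_force: [1.8, 1.8, 2.9]
grip_width: 0.0151
grip_force: 60.6
```

```bash
python3 st.py
```

```text
t 27.0 n,t,z 0.5337182447570583 -0.12526424898088181 0.016235602200394217 yaw 11.28591039693035 F n,t,z 2.742802060252959 0.6658298130605927 3.7247614881255053 M [ 0.2837 -0.7452 -0.0201] grip 0.015383409703259182 60.62805891036987
```

Near home by spring load (~5 N). The sideways force says the stop sits a little far toward -n, so I'll shift +n.

jog_arm:
  rows:
    - [[0.0005,0,0],[0,0,0]]
    - [[0.0005,0,0],[0,0,0]]
    - [[0.0003,0,0],[0,0,0]]
    - [[0,0,0],[0,0,0]]
    - [[0,0,0],[0,0,0]]
    - [[0,0,0],[0,0,0]]
    - [[0,0,0],[0,0,0]]
    - [[0,0,0],[0,0,0]]
    - [[0,0,0],[0,0,0]]
    - [[0,0,0],[0,0,0]]

```text
time_s: 28.3
tool_pos: [0.5482, -0.0187, 0.0159]
orientation: [3.126, 0.309, -0.002]
ft_force: [-2.5, 0.9, 5.1]
grip_width: 0.0153
grip_force: 60.5
```

```bash
python3 st.py
```

```text
t 28.4 n,t,z 0.5340581881017133 -0.12529774982966063 0.015921438222125883 yaw 11.282815929194857 F n,t,z -1.8544458244420226 0.8739610707026219 4.220020858096325 M [0.0836 0.6365 0.005 ] grip 0.01524588154745754 60.523619055747986
```

jog_arm:
  rows:
    - [[-0.0005,0,0],[0,0,0]]
    - [[0,0,-0.0003],[0,0,0]]
    - [[0,0,0],[0,0,0]]
    - [[0,0,0],[0,0,0]]
    - [[0,0,0],[0,0,0]]
    - [[0,0,0],[0,0,0]]
    - [[0,0,0],[0,0,0]]
    - [[0,0,0],[0,0,0]]
    - [[0,0,0],[0,0,0]]
    - [[0,0,0],[0,0,0]]

```text
time_s: 29.7
tool_pos: [0.5482, -0.0187, 0.0163]
orientation: [-3.126, -0.309, 0.0]
ft_force: [-1.9, 1.0, 1.6]
grip_width: 0.0153
grip_force: 60.3
```

```bash
python3 st.py
```

```text
t 29.8 n,t,z 0.5340338336051034 -0.12528229888596124 0.016335066211367398 yaw 11.285385350706404 F n,t,z -2.0207398489715445 0.680249856339824 1.4164963758021731 M [ 0.1374  0.4992 -0.0024] grip 0.015356174807326102 60.2377724647522
```

The z force dropped sharply for a 0.4 mm rise, so the grooves are seated against the lips. Letting go.

jog_arm:
  rows:
    - [[0,0,0],[0,0,0]]
    - [[0,0,0],[0,0,0]]
    - [[0,0,0],[0,0,0]]
    - [[0,0,0],[0,0,0]]
    - [[0,0,0],[0,0,0]]
    - [[0,0,0],[0,0,0]]
    - [[0,0,0],[0,0,0]]
    - [[0,0,0],[0,0,0]]
    - [[0,0,0],[0,0,0]]
    - [[0,0,0],[0,0,0]]
  claw: 0.6

```text
time_s: 31.1
tool_pos: [0.5483, -0.0187, 0.0164]
orientation: [3.126, 0.309, -0.0]
ft_force: [-0.5, -0.1, -0.2]
grip_width: 0.0513
grip_force: 0.0
```

jog_arm:
  rows:
    - [[0,0,-0.01],[0,0,0]]
    - [[0,0,-0.02],[0,0,0]]
    - [[0,0,-0.03],[0,0,0]]
    - [[0,0,-0.03],[0,0,0]]
    - [[0,0,-0.03],[0,0,0]]
    - [[0,0,-0.03],[0,0,0]]
    - [[0,0,-0.02],[0,0,0]]
    - [[0,0,0],[0,0,0]]
    - [[0,0,0],[0,0,0]]
    - [[0,0,0],[0,0,0]]

```text
time_s: 32.35
tool_pos: [0.5475, -0.0187, 0.1853]
orientation: [-3.126, -0.309, 0.003]
ft_force: [0.7, -0.3, -0.3]
grip_width: 0.0511
grip_force: 0.0
```

```bash
python3 st.py; python3 - <<'E'
from ana import *
w=cam("wrist"); d=cam("side"); e=cam("scene"); P=cloud(w)
near=np.linalg.norm(P[...,:2]-[.548,-.0187],axis=-1)<.04
m=near&(P[...,2]>.06)&(P[...,2]<.1); print("block top z",np.median(P[m][:,2]),cv2.minAreaRect(P[m][:,:2].astype(np.float32)))
m=m&(P[...,2]>np.median(P[m][:,2])-.002)
c,sz,an=cv2.minAreaRect(P[m][:,:2].astype(np.float32)); c=np.array(c); a=np.radians(11.25); n=np.array([np.cos(a),np.sin(a)]); t=np.array([-n[1],n[0]]); print(c,sz,an,"n,t",c@n,c@t)
cr=lambda a,u,v:cv2.resize(a["img"][v-75:v+75,u-100:u+100,::-1],None,fx=2,fy=2,interpolation=cv2.INTER_CUBIC)
f=lambda c:tuple(map(int,proj(c,[.547,-.019,.05])))
u,v=f(w); v=max(v,150); W=cv2.resize(w["img"][v-150:v+150,u-200:u+200,::-1],(800,600))[::2,::2]
cv2.imwrite("pics/c5.png",np.vstack([np.hstack([cr(d,*f(d)),cr(e,*f(e))]),np.hstack([W,cv2.resize(w["img"][:,:,::-1],(400,300))])]))
E
```

```text
t 32.45 n,t,z 0.5335728492964049 -0.12523592733343694 0.1855128287246398 yaw 11.284646497447676 F n,t,z 0.4078009844942012 0.029666683726006626 0.22178509612245204 M [ 0.0137  0.003  -0.0055] grip 0.05099128540231494 0.0
block top z 0.08296647728094905 ((0.5478848218917847, -0.01779991388320923), (0.03363567590713501, 0.015613684430718422), 10.990203857421875)
[ 0.5477 -0.0178] (0.0333174504339695, 0.015230394899845123) 11.594642639160156 n,t 0.5337251874144536 -0.12430521229150077
```

View pics/c5.png

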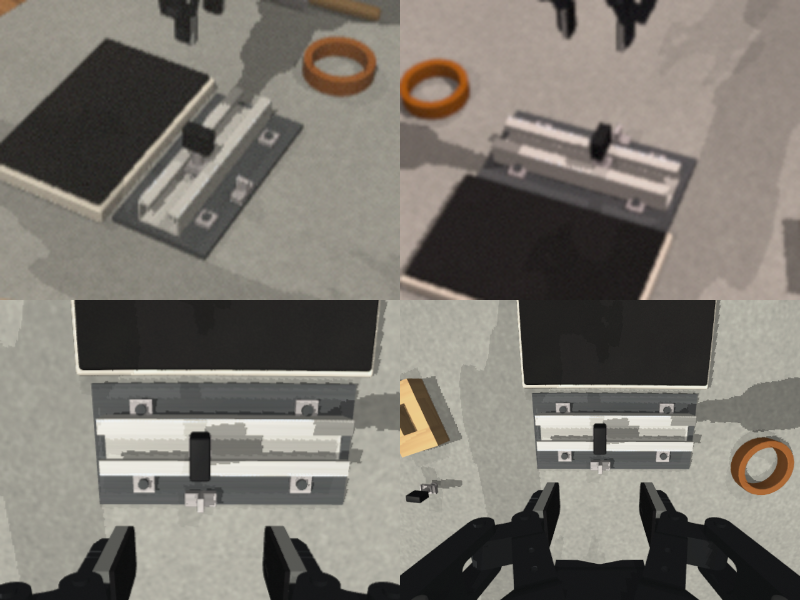

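The stop stands upright at (200,455), level with the pointer. Its block is across the channel with its top at 83 mm, exactly the home height.

```bash
python3 -c "from plant import job_done; print(job_done())"
```

```text
the job is handed in; nothing more can be done
None
```

The stop is seated in the channel level with the pointer, across the slot and at home height; I let go, backed the gripper clear and handed the job in at about 32 s, with no verdict returned.

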